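# Open the ratchet-clamped sterilising case

### The arm

A 7-joint arm with a two-finger parallel gripper is mounted at the origin on the work surface. World frame = base frame: x ahead of the robot, y to its left, z up, the work surface at z = 0. Lengths are in m, angles in rad, forces in N, time in s.
With the tool pointing down it reaches from about 0.4 to 0.85 m from the base axis. Payload 4.5 kg.
Tool frame: the origin (TCP) lies between the finger pads; the fingertips stand 25 mm ahead of it and the grasp point (between the pads) lies 6 mm ahead of it (r.tips_ahead is the distance from the TCP to the fingertips, in m); z points along the fingers, y is the direction in which the jaws open and shut (so a half turn about z gives the same grasp; the last joint's range is limited). The gripper opens to 88 mm and grips with 3 to 60 N. Pads are 18 mm wide; open, the fingers measure 123 mm over their backs; the gripper's body (75 mm by 187 mm) begins 45 mm behind the grasp point.
Start: joints at [1.206, 0.689, -0.195, 1.565, 0.157, 0.902, -0.215], TCP at [0.243, -0.576, 0.264] pointing down, gripper open.
Joint ranges: [-3.01, 3.01], [-0.46, 2.08], [-1.47, 1.51], [0.13, 2.56], [-1, 4.14], [0.04, 2.09], [-2.66, 2.66]. Speed limits (rad/s): [2.57, 2.57, 3.14, 3.14, 3.14, 3.14, 3.14].

### API

Orientations are given as a unit quaternion [x, y, z, w].
In Python, from plant import r, imaging gives the robot as it stands.
- The arm moves only by the tool send_rows, never from a script. Its argument "moves" is one flat list of numbers, 6 for each row, row after row: the shift along the tool's x, y, z in m, then the turn, a rotation vector about the tool's x, y, z in degrees. A call has exactly 5 rows; each row is the pose to reach, as a shift and turn from the pose measured when the call began, along the tool's axes at that moment; what a row does not reach only later rows make up. A row lasts 1/12 s, in which the tool goes at most 41.7 mm and 7.16 degrees, less where a joint would pass 70% of its speed; a pose out of reach is approached as far as the arm can. A call with a gripper value outside its range is refused whole. "claw" is the closure, from -1 (fully open) to 1 (shut), so that 0 is half open, set as the call begins (left out, the last holds). The fingers move at their own pace and stop on an object; "grip_force" is the grip in N (left out, the last holds). Time passes only in rows, so rows that repeat a pose let the fingers close, or fill a call up. It gives the time, the measured TCP pose, the force and the opening at its end, in the units of the state.
- r.get_state(): the state, without advancing time (a new reading comes with each control period).
- imaging.snapshot(name): name is "scene" or "side" or "wrist"; returns a dict with "image" (384x512x3 uint8, red, green, blue), "depth" (384x512 float32, m along the optical axis (not along the pixel's ray), 0 where there is no reading), "mtx" (3x3 intrinsics, pixels), "rvec" (rotation vector, rad) and "tvec" (3), from world to camera coordinates, as OpenCV has them. Camera axes: x right, y down, z forward; pixel columns grow to the right and rows downward; lengths in m; the calibration is good to about 2 mm. The wrist camera is an equidistant fisheye: a pixel r from the principal point sees the ray r / f radians off the axis. A picture is of the moment at which its call begins.
- r.finish_job(): hands the job in, once; it reports no verdict.
Trained networks look in a picture, given as the dict that the camera call returned (one of the last four; its "shot" number tells which), for a name from the list of things; names that differ only in an ending like _2 or _b are one class to them, and where a whole thing is asked for, a point or a joint stands for the part that bears it (a point fixed in the world has none). Each returns a list of dicts, best first, with "score" (0 to 1); they miss things now and then, are a little off and sometimes report something else, mostly with a low value. They report only what shows in the picture. A call takes as long as a camera call. They do not tell look-alikes from the thing itself.
- imaging.look_for(query, picture): "box" ([centre column, centre row, width, height] as shares, 0 to 1, of the picture: columns of its width, rows of its height, round what is visible of it).
- imaging.silhouettes(query, picture): "pixels" (384x512 bool, what is visible of it) and "box" ([centre column, centre row, width, height] as shares, 0 to 1, of the picture: columns of its width, rows of its height, round what is visible of it).
- imaging.pinpoint(query, picture): "point" ([column, row] as shares, 0 to 1, of the picture: columns of its width, rows of its height: a listed point, or the origin of a listed thing).
The state is a dict: "clock": time; "q": joint angles; "qd": joint speeds; "joint_torque": joint torques, N m; "tool_pos": TCP position; "eef_rot": TCP orientation; "contact_force": force on the tool from outside, world axes, zero at the start; "moment": the same for the moment, N m; "opening": opening from 0.0 (shut) to 1.0 (fully open).
Only numpy, scipy, OpenCV 4.12 (cv2) and the standard library are available. Lean on these libraries where they do the work, as an engineer would, in place of code of your own. Each camera call takes 0.05 s, during which the arm holds its last target.

### The job

The lid of the steel sterilising case is clamped down: lift the sprung pawl by its red knob and keep it lifted until the blue hold-down arm has swung all the way up off the lid, then let the pawl drop back onto the ratchet wheel. Then draw the lid out from under the lip at the other end, carry it over and set it down gently, flat and handle up, inside the white tray. Leave the three glass bottles where they stand.

Things in the scene. Friction and masses are not known exactly. Their poses are not given: they have to be found in the camera images.
- case: Fixed case on a grey plate 130 x 340 x 10 mm; origin: centre of the plate's underside; z up, y along its length. The open tub fills y -165 to +15 mm; the lid lies on its rim, z 60, with rails 6 mm high, 3 mm beside the lid's long edges. Lip at the -y end, ratchet hold-down at the +y end (shaft y 85, z 80); pawl cheeks at y 38 to 52, z to 124: the lid can be drawn 20 mm to +y. Tallest parts 170 mm.
- lip (a point): Middle of the lower inner edge of the fixed steel lip at the case's -y end (case x 0, y -154, z 69.5 mm); axes as the case's. The lip spans the lid's width, is 3.5 mm above the lid's top and covers the last 8 mm of the lid, so the lid must be drawn over 8 mm to case +y before it can be lifted straight up.
- hold_down (a joint): Angle (rad) of the blue hold-down arm, one piece with the 72 mm brass ratchet wheel. 0 = down, rubber toe over the lid's +y end (case y 2 to 18 mm); grows as it swings up, to a stop at 1.32 (nearly upright, toe 150 mm up, case y 58). A damped spring swings it up by itself in some 2 to 4 s while the pawl is clear; if the pawl drops early it catches the next tooth (each 0.45 rad).
- pawl (a joint): Angle (rad) of the steel pawl: 0 = down, nose in the wheel's teeth; grows as the knob end is lifted; clear of the teeth from about 0.17, stop at 0.45. A spring presses it down: lifting takes about 3 to 6 N at the knob. Once the arm is fully up and the pawl is let go, it reads near 0 again.
- knob (a point): Centre of the pawl's red knob, a drum 20 mm in diameter, 28 mm long, lying along the case's x axis on a 10 mm stalk, 33 mm above the top of the 11 mm wide pawl bar. At rest at case x 10, y 165, z 156.5 mm. It moves on an arc about the pawl hinge: 0.28 rad raises it 31 mm and carries it 16 mm to case -y. Pinched on its flat ends (closing along case x) it can turn between the fingers.
- pawl_hinge (a point): Fixed point on the pawl's hinge axis, which runs along the case's x: case x 10, y 45, z 114.5 mm; axes as the case's. The knob at rest lies 120 mm from it along +y and 42 mm above it; the pawl rises by turning about the case's +x.
- lid_handle (a point): Centre of the black handle bar of the loose steel lid: bar 14 mm wide (x), 76 long (y), 12 high, on two posts 60 mm apart, over the lid's middle, 38 mm above its underside. The lid is a flat plate 108 (x) x 180 (y) x 6 mm, about 0.35 kg. Axes are the lid's, z up. At the start they are the case's, the lid's middle at case y -72 mm.
- lid: The loose steel lid (see lid_handle); origin at the centre of its underside, axes as the handle's.
- tray: Fixed white tray with a blue rim, 180 (x) x 270 (y) mm outside, 18 mm high, walls and floor 4 mm thick; origin at the centre of its underside, z up. The lid fits inside with its long side along the tray's y, either way round.
- bottle_a_mid (a point): Mid-height of a loose clear glass bottle with a pink-banded label, 60 mm in diameter, 125 mm high. Leave alone.
- bottle_b_mid (a point): Mid-height of a loose clear glass bottle with an orange-banded label, 60 mm in diameter, 125 mm high. Leave alone.
- bottle_c_mid (a point): Mid-height of a loose amber glass bottle, 44 mm in diameter, 85 mm high. Leave alone.
There are look-alikes about, which are no part of the job. Of the things like the lid, leave any that is yellow; of the rest the smaller one is meant.

How it is judged:
On the way, in this order (a step that is already met when the one before it is completed fails the run):
1. the pawl is lifted clear of the ratchet wheel, the lid still in place (value of joint pawl above 0.15 rad and distance of lid_handle from where it was at the start of the episode below 0.01 m), for 0.1 s.
2. the hold-down arm has swung fully up, the lid still in place (value of joint hold_down above 1.2 rad and distance of lid_handle from where it was at the start of the episode below 0.01 m), for 0.2 s.
3. the lid is clear of the lip and off the case, with the pawl back down on the wheel (horizontal distance between lid_handle and case above 0.15 m and value of joint pawl below 0.08 rad), for 0.1 s.
At the end, for the whole second after the job is handed in: The hold-down arm is fully up (joint above 1.2 rad), the pawl is back down (joint below 0.08 rad), and the lid lies at rest flat on the tray's floor, handle up: handle centre 35 to 47 mm above the tray's underside and within 60 mm of the tray's centre, tilt below 0.06 rad, slower than 0.02 m/s (value of joint hold_down above 1.2 rad and value of joint pawl below 0.08 rad and z of lid_handle in the frame of tray between 0.035 and 0.047 m and horizontal distance between lid_handle and tray below 0.06 m and angle between lid_handle's own z axis and vertical below 0.06 rad and linear speed of lid below 0.02 m/s); the robot touches nothing.
It fails at once if a bottle is pushed more than 30 mm or tipped ((distance of bottle_a_mid from where it was at the start of the episode above 0.03 m or angle between bottle_a_mid's own z axis and vertical above 0.3 rad) or (distance of bottle_b_mid from where it was at the start of the episode above 0.03 m or angle between bottle_b_mid's own z axis and vertical above 0.3 rad) or (distance of bottle_c_mid from where it was at the start of the episode above 0.03 m or angle between bottle_c_mid's own z axis and vertical above 0.3 rad)).
It fails at once if the lid is dropped or slammed into the tray (faster than 0.5 m/s within 25 mm of its floor) (horizontal distance between lid_handle and tray below 0.15 m and z of lid_handle in the frame of tray below 0.067 m and linear speed of lid above 0.5 m/s).
It also fails if it takes over 61 s, if anything falls off the work surface, if the arm or the gripper's body presses on something with over 40 N, if the wrist force passes 120 N, or if a joint passes its speed limit or range.

## Working session

There is one attempt and no reset: what is moved stays moved. The work goes in short steps, Python scripts to look and compute and a tool call to move; the robot and the scene stay as the last step left them, time stands still between calls to the robot, and variables do not carry over. Pictures are saved under pics/ and viewed, and the job is handed in when it is done.

Besides the shell and the picture viewer there is one more tool, called as name(argument=value, ...), one argument or row to a line, values as JSON. send_rows: Moves the arm, as the interface text tells. Its arguments: {"type":"object","properties":{"moves":{"type":"array"},"claw":{"type":"number"},"grip_force":{"type":"number"}},"required":["moves"]}

```bash
ls -la; mkdir -p pics
python3 - <<'E'
from plant import r, imaging
import cv2,numpy as np
print(r.get_state(), r.tips_ahead)
for n in ["scene","side"]:
    s=imaging.snapshot(n)
    np.savez(f"pics/{n}0.npz",**{k:v for k,v in s.items()})
    cv2.imwrite(f"pics/{n}0.png",s["image"][:,:,::-1])
    print(n,s["mtx"],s["rvec"],s["tvec"],s["shot"])
    for q in ["case","knob","lid_handle","lid","tray","pawl_hinge","lip","bottle_a_mid","bottle_c_mid"]:
        print(q,[(np.round(np.array(d["point"])*[512,384],1),round(d["score"],2)) for d in imaging.pinpoint(q,s)])
E
```

```text
total 12
drwxr-xr-x  3 agent agent 4096 Dec  7 05:00 .
drwxr-xr-x 23 root  root  4096 Dec  7 05:00 ..
drwxr-xr-x  2 agent agent 4096 Dec  7 05:00 pics
{'clock': 0.0, 'q': array([ 1.20578911,  0.68997022, -0.19453764,  1.56632015,  0.15733524,
        0.9025056 , -0.21509198]), 'qd': array([ 0.00069592,  0.00078918,  0.00344532,  0.00043094,  0.0002224 ,
       -0.00028133,  0.0004704 ]), 'joint_torque': array([-9.88164829e-04, -5.27563477e+01, -1.26710795e+00, -1.53428382e+01,
       -5.26009791e-02,  6.66146341e-03,  1.90318465e-04]), 'tool_pos': array([ 0.24243738, -0.57543868,  0.26292556]), 'eef_rot': array([ 9.80171649e-01,  1.98148235e-01, -2.49424509e-04, -8.68021907e-04]), 'contact_force': array([ 0.65241282, -0.53773361,  0.22532963]), 'moment': array([-0.03878876,  0.02091743,  0.01252778]), 'opening': 1.0035517179622837} 0.025
scene [[434.4672595    0.         248.36145845]
 [  0.         434.4672595  184.95952718]
 [  0.           0.           1.        ]] [ 2.14697675  0.94708585 -0.3920797 ] [-0.23582416 -0.18555535  1.82864662] 1
case [(array([226.6, 227.2]), 0.9)]
kno
[... 428 characters left out ...]
.9]), 0.63)]
side [[378.81747007   0.         261.09720451]
 [  0.         378.81747007 191.57465492]
 [  0.           0.           1.        ]] [ 0.84647102 -2.64274407  0.93590317] [0.33429779 0.31705822 1.06289662] 2
case [(array([286.2, 181.9]), 0.78)]
knob [(array([254.8, 188.6]), 0.7)]
lid_handle [(array([369.7, 189.1]), 0.89), (array([287.1, 113.5]), 0.74), (array([294.7, 155.8]), 0.64)]
lid [(array([291.3, 123.9]), 0.77), (array([367.4, 198.7]), 0.75)]
tray [(array([194.1, 254.4]), 0.66), (array([225.4, 149.1]), 0.66)]
pawl_hinge [(array([275.5, 166.8]), 0.63)]
lip [(array([305. , 143.2]), 0.88)]
bottle_a_mid [(array([222.6, 148.2]), 0.94)]
bottle_c_mid [(array([148.8, 220.7]), 0.8)]
```

Run:
```python
import cv2
for n in ["scene0","side0"]:
    i=cv2.imread(f"pics/{n}.png"); cv2.imwrite(f"pics/{n}b.png",cv2.resize(i,(800,600),interpolation=cv2.INTER_CUBIC))
```

```text
(no output)
```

View pics/scene0b.png

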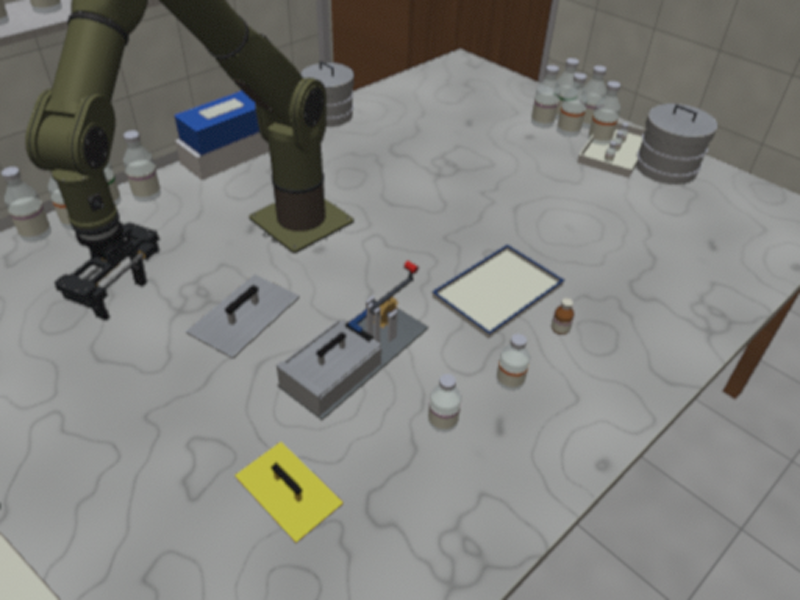

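View pics/side0b.png

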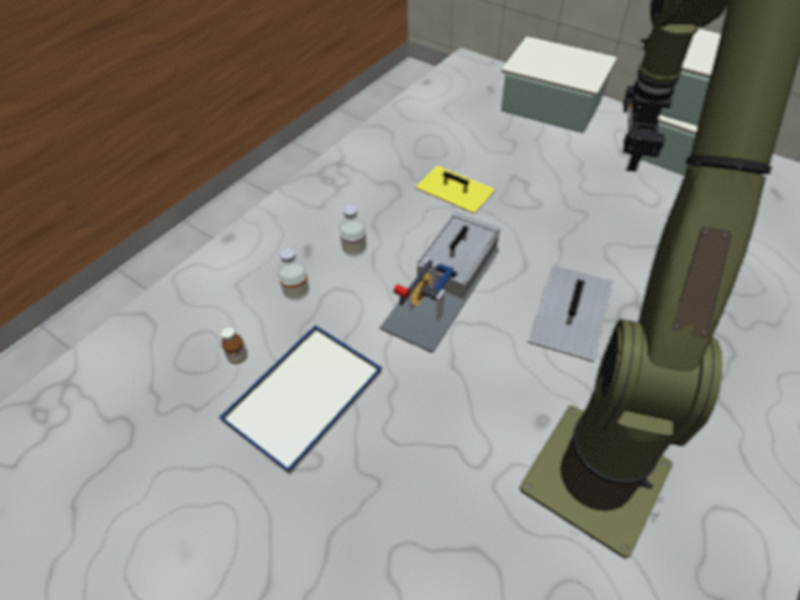

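Scene view: the case with its lid is at about (330,370) in the 800x600 picture, the knob at (411,267), the tray at (498,288), bottles at (445,402), (513,362) and (563,317). The grey decoy lid is at (243,315) and the yellow one at (288,490). Next I fit the poses.

```bash
cat > h.py <<'E'
import numpy as np,cv2
from scipy.optimize import least_squares
from scipy.spatial.transform import Rotation as R
def load(n):
    d=np.load(f"pics/{n}.npz",allow_pickle=True); return {k:d[k] for k in d.files}
def proj(s,P):
    return cv2.projectPoints(np.atleast_2d(P).astype(float),s["rvec"],s["tvec"],s["mtx"],None)[0][:,0]
def ray(s,uv):
    Rm=cv2.Rodrigues(s["rvec"])[0]; c=-Rm.T@s["tvec"].ravel()
    d=Rm.T@np.linalg.inv(s["mtx"])@np.array([uv[0],uv[1],1.]); return c,d
def onplane(s,uv,z):
    c,d=ray(s,uv); return c+d*(z-c[2])/d[2]
def depthpt(s,uv):
    c,d=ray(s,uv); z=s["depth"][int(round(uv[1])),int(round(uv[0]))]; return c+d*z
def pose2(p,L): # x,y,yaw
    L=np.atleast_2d(L); c,s=np.cos(p[2]),np.sin(p[2])
    return np.c_[p[0]+c*L[:,0]-s*L[:,1],p[1]+s*L[:,0]+c*L[:,1],L[:,2]]
CASE=dict(case=[0,0,0],knob=[.010,.165,.1565],lid_handle=[0,-.072,.098],pawl_hinge=[.010,.045,.1145],lip=[0,-.154,.0695])
E
python3 - <<'E'
from h import *
a=load("scene0");b=load("side0")
obs=[(a,dict(case=[226.6,227.2],knob=[262.8,170.2],lid_handle=[209.9,218.3],pawl_hinge=[237.7,198.1],lip=[190.3,241.0])),
 (b,dict(case=[286.2,181.9],knob=[254.8,188.6],lid_handle=[294.7,155.8],pawl_hinge=[275.5,166.8],lip=[305,143.2]))]
def f(p):
    return np.concatenate([(proj(s,pose2(p,[CASE[k] for k in o]))-np.array(list(o.values()))).ravel() for s,o in obs])
c0=onplane(a,[226.6,227.2],0)
best=min((least_squares(f,[c0[0],c0[1],y],loss="soft_l1") for y in np.arange(-3,3.2,.7)),key=lambda q:q.cost)
print("case",best.x,best.cost);print(np.round(f(best.x).reshape(-1,2),1))
for k in CASE: print(k,pose2(best.x,CASE[k])[0])
for n,s in (("scene0",a),("side0",b)):
    im=cv2.cvtColor(s["image"],cv2.COLOR_RGB2HSV)
for uv,nm in [((317.9,188.7),'tray scene'),]: print(nm,onplane(a,uv,0))
print('tray side',onplane(b,(194.1,254.4),0))
for uv,z,nm in [((281.8,253.1),.0625,'a'),((357.5,199.9),.0425,'c'),((328,232),.0625,'b')]: print(nm,onplane(a,uv,z))
for uv,z,nm in [((222.6,148.2),.0625,'a'),((148.8,220.7),.0425,'c'),((187,176),.0625,'b')]: print(nm,onplane(b,uv,z))
# tray corners: outside rim top z=.018
ca=np.array([[508,246],[563,283],[490,333],[433,292]])*.64
cb=np.array([[317,327],[381,370],[289,470],[221,418]])*.64
for s,c in((a,ca),(b,cb)):
    P=np.array([onplane(s,u,.018) for u in c]); print(np.round(P,3),P.mean(0), [np.linalg.norm(P[i]-P[i-1]).round(3) for i in range(4)])
E
```

```text
case [ 0.46494465 -0.21133173  0.07734706] 12.898393887424097
[[-0.2  0.3]
 [-0.2  0.8]
 [-0.1  0.8]
 [ 0.1  0. ]
 [ 0.6 -1.5]
 [-2.6  2.6]
 [ 1.1 -3. ]
 [ 0.2 -3.3]
 [ 0.1  2.9]
 [ 0.   1.1]]
case [ 0.46494465 -0.21133173  0.        ]
knob [ 0.46216521 -0.04605235  0.1565    ]
lid_handle [ 0.47050809 -0.28311647  0.098     ]
pawl_hinge [ 0.4714376  -0.16569357  0.1145    ]
lip [ 0.47684422 -0.3648713   0.0695    ]
tray scene [0.54623765 0.16976584 0.        ]
tray side [0.53421645 0.18366254 0.        ]
a [ 0.69865815 -0.18974963  0.0625    ]
c [0.70287911 0.19071246 0.0425    ]
b [ 0.73839663 -0.01878701  0.0625    ]
a [ 0.71344017 -0.18186787  0.0625    ]
c [0.71148827 0.19089028 0.0425    ]
b [ 0.72701016 -0.00755343  0.0625    ]
[[0.457 0.315 0.018]
 [0.637 0.305 0.018]
 [0.628 0.047 0.018]
 [0.45  0.048 0.018]] [0.54312233 0.17878608 0.018     ] [np.float64(0.267), np.float64(0.18), np.float64(0.258), np.float64(0.178)]
[[0.616 0.046 0.018]
 [0.44  0.053 0.018]
 [0.447 0.314 0.018]
 [0.623 0.313 0.018]] [0.53143344 0.18157513 0.018     ] [np.float64(0.268), np.float64(0.176), np.float64(0.262), np.float64(0.176)]
```

```bash
cat >> h.py <<'E'
def qyaw(yaw):
    # tool y along (cos yaw, sin yaw), z down ; tool x = y cross z
    y=np.array([np.cos(yaw),np.sin(yaw),0]); z=np.array([0,0,-1.]); x=np.cross(y,z)
    return R.from_matrix(np.c_[x,y,z])
def plan(st,pos,Rt=None,yaw=None):
    Rc=R.from_quat(st["eef_rot"]); Rt=Rt or (qyaw(yaw) if yaw is not None else Rc)
    d=Rc.inv().apply(np.asarray(pos)-st["tool_pos"]); w=np.degrees((Rc.inv()*Rt).as_rotvec())
    print("t",round(st["clock"],2),"cur",np.round(st["tool_pos"],4),"op",round(st["opening"],2),"F",np.round(st["contact_force"],1))
    print("shift mm",np.round(d*1000,1),"turn deg",np.round(w,1))
    return d,w
E
python3 - <<'E'
from h import *
from plant import r
s=r.get_state(); print(R.from_quat(s["eef_rot"]).as_matrix().round(3))
plan(s,[.465,-.075,.27],yaw=.077); plan(s,[.465,-.075,.27],yaw=.077+np.pi)
E
```

```text
[[ 0.922  0.388  0.   ]
 [ 0.388 -0.922 -0.   ]
 [ 0.     0.    -1.   ]]
t 1.0 cur [ 0.2427 -0.576   0.2638] op 1.0 F [1.2 0.  0.2]
shift mm [ 399.4 -375.3   -6.3] turn deg [  0.    0.  -71.6]
t 1.0 cur [ 0.2427 -0.576   0.2638] op 1.0 F [1.2 0.  0.2]
shift mm [ 399.4 -375.3   -6.3] turn deg [  0.   -0.  108.4]
```

send_rows(
  moves=[0.015,-0.014,0,0,0,-2,0.04,-0.038,0,0,0,-7,0.068,-0.064,0,0,0,-12,0.096,-0.09,0,0,0,-17,0.124,-0.116,0,0,0,-22],
  claw=-0.1,
)

```text
clock: 1.42
tool_pos: [0.3123, -0.4195, 0.2639]
eef_rot: [0.924, 0.383, 0.0, 0.0]
contact_force: [0.4, -0.5, 0.1]
opening: 0.649
```

Run:
```python
from h import *
from plant import r
s=r.get_state(); plan(s,[.465,-.085,.27],yaw=.077); print(s['q'].round(2))
```

```text
t 1.42 cur [ 0.3123 -0.4195  0.2639] op 0.65 F [ 0.4 -0.5  0.1]
shift mm [ 344.6 -128.2   -6.2] turn deg [  0.    0.  -49.3]
[ 1.03  0.56 -0.3   1.87  0.24  0.74 -0.18]
```

send_rows(
  moves=[0.037,-0.014,0,0,0,-5,0.074,-0.028,0,0,0,-10,0.112,-0.042,0,0,0,-15,0.149,-0.056,0,0,0,-20,0.186,-0.07,0,0,0,-25],
)

```text
clock: 1.83
tool_pos: [0.3948, -0.2367, 0.2642]
eef_rot: [0.818, 0.576, 0.0, 0.001]
contact_force: [1.1, -0.1, 0.1]
opening: 0.555
```

Run:
```python
from h import *
from plant import r
s=r.get_state(); plan(s,[.465,-.085,.27],yaw=.077); print(s['q'].round(2))
```

```text
t 1.83 cur [ 0.3948 -0.2367  0.2642] op 0.56 F [ 1.1 -0.1  0.1]
shift mm [166.5  15.   -5.9] turn deg [  0.1   0.  -24.1]
[ 0.72  0.5  -0.41  2.04  0.32  0.66 -0.25]
```

send_rows(
  moves=[0.04,0.004,0,0,0,-6,0.08,0.008,-0.002,0,0,-12,0.12,0.012,-0.004,0,0,-18,0.15,0.014,-0.006,0,0,-22,0.166,0.015,-0.006,0,0,-24],
)

```text
clock: 2.25
tool_pos: [0.467, -0.0809, 0.271]
eef_rot: [0.677, 0.736, 0.002, 0.001]
contact_force: [-0.1, 0.1, -0.5]
opening: 0.55
```

Run:
```python
from h import *
from plant import r,imaging
s=r.get_state(); plan(s,[.465,-.085,.27],yaw=.077); print(s['q'].round(2),s['qd'].round(2))
w=imaging.snapshot("wrist")
np.savez("pics/w1.npz",**w); cv2.imwrite("pics/w1.png",cv2.resize(w["image"][:,:,::-1],(800,600)))
print(w["mtx"],w["rvec"],w["tvec"])
for q in ["knob","pawl_hinge","lid_handle","lip","tray","case"]:
    print(q,[(np.round(np.array(d["point"])*[512,384],1),round(d["score"],2)) for d in imaging.pinpoint(q,w)])
```

```text
t 2.25 cur [ 0.467  -0.0809  0.271 ] op 0.55 F [-0.1  0.1 -0.5]
shift mm [-4.  -2.4  1. ] turn deg [ 0.3 -0.1  0.4]
[ 0.42  0.52 -0.53  1.99  0.39  0.73 -0.26] [-0.3   0.07 -0.05 -0.09  0.08  0.09 -0.04]
[[297.31863964   0.         254.60669931]
 [  0.         297.31863964 193.74711683]
 [  0.           0.           1.        ]] [-2.8645116  -0.11991384 -0.02412931] [-0.45910391 -0.15381319  0.36192536]
knob []
pawl_hinge [(array([255.6, 263.6]), 0.61)]
lid_handle [(array([249.1, 335.5]), 0.67)]
lip [(array([246.8, 315.6]), 0.69), (array([250.5, 153.3]), 0.24)]
tray []
case [(array([245.8, 251.4]), 0.59)]
```

View pics/w1.png

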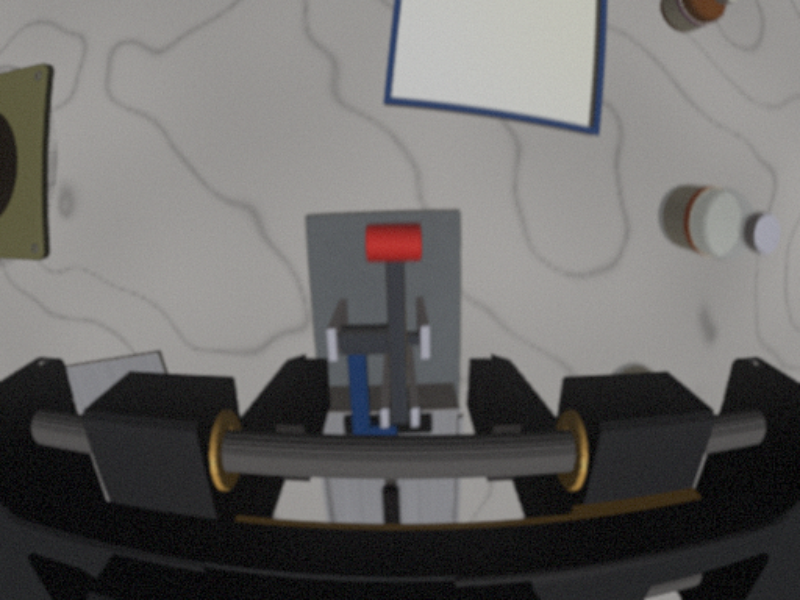

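```bash
cat >> h.py <<'E'
def wray(s,uv):
    K=s["mtx"]; v=np.array([uv[0]-K[0,2],uv[1]-K[1,2]]); rr=np.linalg.norm(v); th=rr/K[0,0]
    d=np.r_[v/max(rr,1e-9)*np.sin(th),np.cos(th)]
    Rm=cv2.Rodrigues(s["rvec"])[0]; return -Rm.T@s["tvec"].ravel(), Rm.T@d
def wplane(s,uv,z):
    c,d=wray(s,uv); return c+d*(z-c[2])/d[2]
def red(s):
    h=cv2.cvtColor(s["image"],cv2.COLOR_RGB2HSV); m=((h[...,0]<8)|(h[...,0]>172))&(h[...,1]>150)&(h[...,2]>80)
    n,l,st,c=cv2.connectedComponentsWithStats(m.astype(np.uint8)); i=1+np.argmax(st[1:,4]); return c[i],st[i],l==i
E
python3 - <<'E'
from h import *
w=load("w1"); c,st,m=red(w); print(c,st)
print("cam",wray(w,(0,0))[0])
# depth at knob
ys,xs=np.where(m); d=w["depth"][m]; print("depth",np.percentile(d[d>0],[5,50,95]))
K=w["mtx"];Rm=cv2.Rodrigues(w["rvec"])[0]
P=[]
for x,y,z in zip(xs,ys,d):
    if z<=0: continue
    cc,dd=wray(w,(x,y)); dc=Rm@dd; P.append(cc+dd*z/dc[2])
P=np.array(P); print("knob pts",np.percentile(P,[2,50,98],axis=0).round(4))
print("knob on plane",wplane(w,c,.1565), wplane(w,c,.163))
sc=.64
for uv in [(306,215),(460,210),(312,300),(461,300)]: print(uv,wplane(w,np.array(uv)*sc,.010).round(4))
t=[(387,103),(598,133),(606,0),(397,0)]
for uv in t: print('tray',wplane(w,np.array(uv)*sc,.018).round(4))
for n in("scene0","side0"):
    s=load(n); c,st,m=red(s); print(n,c,st, onplane(s,c,.1565))
E
```

```text
[251.55599473 155.1831357 ] [234 144  36  23 759]
cam [ 0.45965186 -0.01107463  0.39245686]
depth [0.22593361 0.22774342 0.23193427]
knob pts [[ 0.4486 -0.0533  0.1582]
 [ 0.4613 -0.0442  0.1655]
 [ 0.474  -0.0364  0.1675]]
knob on plane [ 0.46134383 -0.04556323  0.1565    ] [ 0.46129722 -0.04461316  0.163     ]
(306, 215) [ 0.3883 -0.0492  0.01  ]
(460, 210) [ 0.5152 -0.0349  0.01  ]
(312, 300) [ 0.3967 -0.1221  0.01  ]
(461, 300) [ 0.5247 -0.1115  0.01  ]
tray [0.4481 0.0467 0.018 ]
tray [0.6264 0.0462 0.018 ]
tray [0.6277 0.1712 0.018 ]
tray [0.4484 0.1366 0.018 ]
scene0 [262.62962963 170.51851852] [260 168   7   6  27] [ 0.46029695 -0.0441557   0.1565    ]
side0 [256.83333333 185.9047619 ] [253 183   9   7  42] [ 0.45920413 -0.04653372  0.1565    ]
```

Run:
```python
from h import *
w=load("w1"); g=cv2.GaussianBlur(cv2.cvtColor(w["image"],cv2.COLOR_RGB2GRAY),(3,3),0).astype(float)
for name,lo,hi,sg in(("L",190,206,-1),("R",285,303,1)):
    P=[]
    for row in range(142,200,3):
        gr=np.diff(g[row,lo:hi])*sg; i=np.argmax(gr)
        if 0<i<len(gr)-1:
            a,b,c=gr[i-1:i+2]; i=i+.5*(a-c)/(a-2*b+c)
        P.append(wplane(w,(lo+i+.5,row),.010)[:2])
    P=np.array(P); l=cv2.fitLine(P.astype(np.float32),cv2.DIST_HUBER,0,.001,.001).ravel()
    print(name,"yaw",np.arctan(-l[0]/l[1]),"pt",l[2:],np.ptp(P,axis=0))
P=[]
for col in range(200,290,4):
    gr=-np.diff(g[128:145,col]); i=np.argmax(gr)
    if 0<i<len(gr)-1:
        a,b,c=gr[i-1:i+2]; i=i+.5*(a-c)/(a-2*b+c)
    P.append(wplane(w,(col,128+i+.5),.010)[:2])
P=np.array(P); l=cv2.fitLine(P.astype(np.float32),cv2.DIST_HUBER,0,.001,.001).ravel(); print("F yaw",np.arctan(l[1]/l[0]),l[2:])
```

```text
L yaw 0.11727257 pt [ 0.39209598 -0.09520256] [0.00907146 0.0769232 ]
R yaw 0.11201735 pt [ 0.52156585 -0.08975632] [0.00884395 0.07653053]
F yaw 0.11365655 [ 0.43909526 -0.04202308]
```

Run:
```python
from h import *
from plant import r
s=r.get_state(); plan(s,[.4613,-.0452,.161],yaw=.114)
```

```text
t 2.6 cur [ 0.4641 -0.0873  0.2699] op 0.55 F [-0.3  0.1 -0.2]
shift mm [ 42.4   0.2 108.8] turn deg [ 0.   0.1 -2.4]
```

send_rows(
  moves=[0.022,0,0.01,0,0,-1,0.042,0,0.03,0,0,-2.4,0.0424,0,0.06,0,0,-2.4,0.0424,0,0.09,0,0,-2.4,0.0424,0,0.107,0,0,-2.4],
)

```text
clock: 3.02
tool_pos: [0.4598, -0.0464, 0.1608]
eef_rot: [0.667, 0.745, -0.002, -0.0]
contact_force: [-1.0, -0.4, -0.5]
opening: 0.548
```

Run:
```python
from h import *
from plant import r,imaging
s=r.get_state(); plan(s,[.4613,-.0452,.161],yaw=.114)
w=imaging.snapshot("wrist");cv2.imwrite("pics/w2.png",cv2.resize(w["image"][:,:,::-1],(800,600)))
```

```text
t 3.02 cur [ 0.4598 -0.0464  0.1608] op 0.55 F [-1.  -0.4 -0.5]
shift mm [ 1.   1.6 -0.3] turn deg [-0.2  0.1 -0.1]
```

View pics/w2.png

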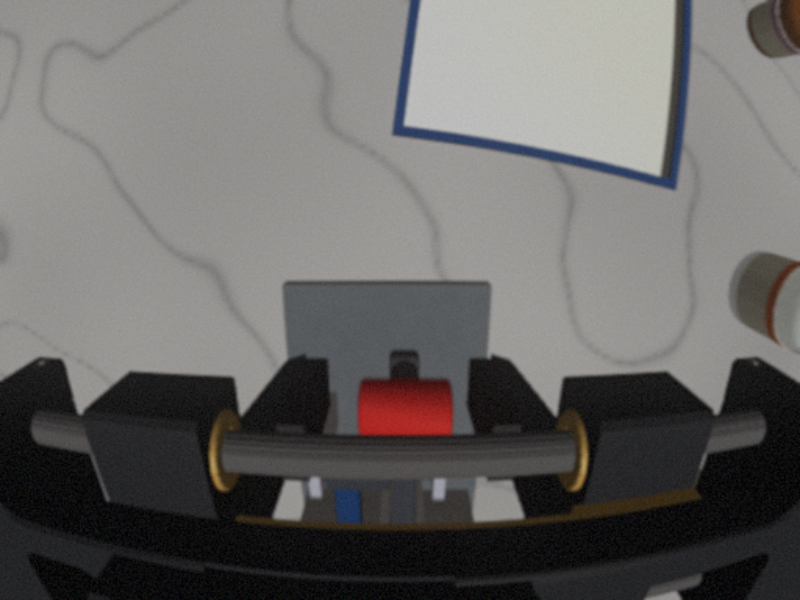

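The knob (360–452, 380–435) sits between the two fingers and is nearly centred. I close on it now.

send_rows(
  moves=[0.001,0.0015,0,0,0,0,0.001,0.0015,0,0,0,0,0.001,0.0015,0,0,0,0,0.001,0.0015,0,0,0,0,0.001,0.0015,0,0,0,0],
  claw=1,
  grip_force=30,
)

```text
clock: 3.48
tool_pos: [0.4617, -0.0457, 0.1599]
eef_rot: [0.667, 0.745, -0.002, -0.0]
contact_force: [2.2, -1.2, -2.4]
opening: 0.31
```

send_rows(
  moves=[-0.002,0,-0.006,0,0,0,-0.005,0,-0.012,0,0,0,-0.009,0,-0.02,0,0,0,-0.0135,0,-0.0275,0,0,0,-0.018,0,-0.034,0,0,0],
)

```text
clock: 3.9
tool_pos: [0.4637, -0.063, 0.1951]
eef_rot: [0.667, 0.745, -0.001, -0.0]
contact_force: [0.7, 3.6, -4.4]
opening: 0.311
```

Run:
```python
from h import *
from plant import r,imaging
s=r.get_state(); print(s["contact_force"],s["tool_pos"],s["opening"])
w=imaging.snapshot("side");cv2.imwrite("pics/s3.png",cv2.resize(w["image"][120:240,190:350,::-1],(800,600),interpolation=cv2.INTER_CUBIC))
```

```text
[ 0.70806192  3.62587518 -4.36850297] [ 0.46368423 -0.06301941  0.1950885 ] 0.31115004358518134
```

View pics/s3.png

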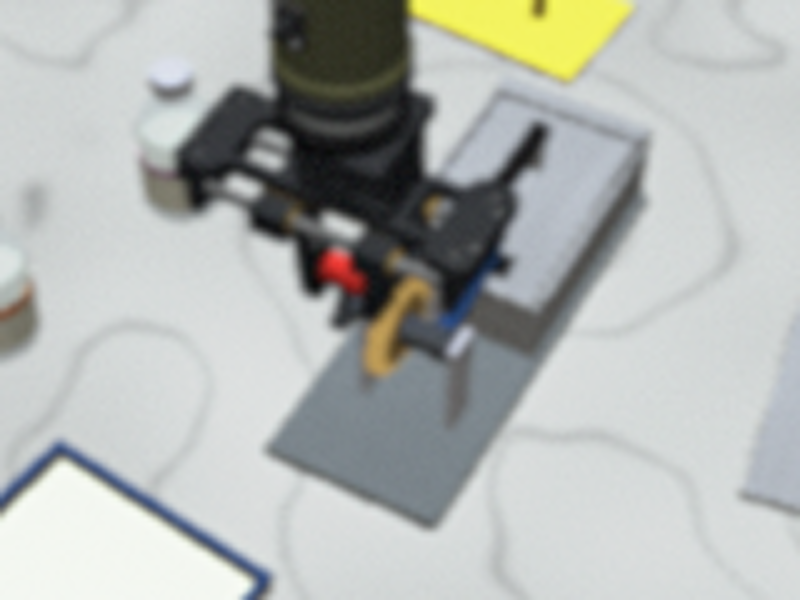

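send_rows(
  moves=[0,0,0,0,0,0,0,0,0,0,0,0,0,0,0,0,0,0,0,0,0,0,0,0,0,0,0,0,0,0],
)

```text
clock: 4.37
tool_pos: [0.4637, -0.0634, 0.1956]
eef_rot: [0.667, 0.745, -0.001, -0.0]
contact_force: [1.9, 2.1, -5.0]
opening: 0.309
```

send_rows(
  moves=[0,0,0,0,0,0,0,0,0,0,0,0,0,0,0,0,0,0,0,0,0,0,0,0,0,0,0,0,0,0],
)

```text
clock: 4.78
tool_pos: [0.4637, -0.0634, 0.1956]
eef_rot: [0.667, 0.745, -0.001, -0.0]
contact_force: [1.0, 2.6, -4.9]
opening: 0.311
```

send_rows(
  moves=[0,0,0,0,0,0,0,0,0,0,0,0,0,0,0,0,0,0,0,0,0,0,0,0,0,0,0,0,0,0],
)

```text
clock: 5.2
tool_pos: [0.4637, -0.0634, 0.1956]
eef_rot: [0.667, 0.745, -0.001, -0.0]
contact_force: [1.8, 2.2, -4.8]
opening: 0.313
```

send_rows(
  moves=[0,0,0,0,0,0,0,0,0,0,0,0,0,0,0,0,0,0,0,0,0,0,0,0,0,0,0,0,0,0],
)

```text
clock: 5.62
tool_pos: [0.4637, -0.0634, 0.1956]
eef_rot: [0.667, 0.745, -0.001, -0.0]
contact_force: [1.1, 3.2, -4.6]
opening: 0.311
```

Run:
```python
from h import *
from plant import r,imaging
s=r.get_state(); print(s["contact_force"],s["tool_pos"],s["opening"])
w=imaging.snapshot("side");cv2.imwrite("pics/s4.png",cv2.resize(w["image"][120:240,190:350,::-1],(800,600),interpolation=cv2.INTER_CUBIC))
```

```text
[ 1.13204997  3.16757042 -4.5982107 ] [ 0.46372563 -0.06337606  0.19561181] 0.31145633402236433
```

View pics/s4.png

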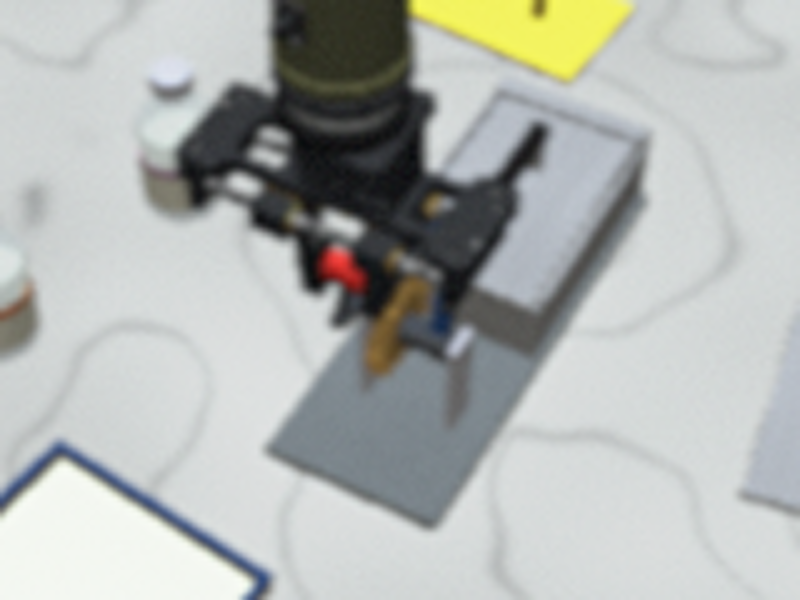

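The arm has swung up off the lid: the blue is now at (440,315), no longer at (480,280). I keep holding.

send_rows(
  moves=[0,0,0,0,0,0,0,0,0,0,0,0,0,0,0,0,0,0,0,0,0,0,0,0,0,0,0,0,0,0],
)

```text
clock: 6.08
tool_pos: [0.4637, -0.0634, 0.1956]
eef_rot: [0.667, 0.745, -0.001, -0.0]
contact_force: [1.2, 2.8, -5.0]
opening: 0.308
```

send_rows(
  moves=[0,0,0,0,0,0,0,0,0,0,0,0,0,0,0,0,0,0,0,0,0,0,0,0,0,0,0,0,0,0],
)

```text
clock: 6.5
tool_pos: [0.4637, -0.0634, 0.1956]
eef_rot: [0.667, 0.745, -0.001, -0.0]
contact_force: [0.7, 3.4, -5.8]
opening: 0.312
```

send_rows(
  moves=[0,0,0,0,0,0,0,0,0,0,0,0,0,0,0,0,0,0,0,0,0,0,0,0,0,0,0,0,0,0],
)

```text
clock: 6.92
tool_pos: [0.4637, -0.0634, 0.1956]
eef_rot: [0.667, 0.745, -0.001, -0.0]
contact_force: [0.9, 3.0, -5.6]
opening: 0.309
```

send_rows(
  moves=[0,0,0,0,0,0,0,0,0,0,0,0,0,0,0,0,0,0,0,0,0,0,0,0,0,0,0,0,0,0],
)

```text
clock: 7.33
tool_pos: [0.4637, -0.0634, 0.1956]
eef_rot: [0.667, 0.745, -0.001, -0.0]
contact_force: [1.9, 2.6, -4.7]
opening: 0.308
```

send_rows(
  moves=[0,0,0,0,0,0,0,0,0,0,0,0,0,0,0,0,0,0,0,0,0,0,0,0,0,0,0,0,0,0],
)

```text
clock: 7.75
tool_pos: [0.4637, -0.0634, 0.1956]
eef_rot: [0.667, 0.745, -0.001, -0.0]
contact_force: [2.1, 2.1, -4.7]
opening: 0.311
```

send_rows(
  moves=[0,0,0,0,0,0,0,0,0,0,0,0,0,0,0,0,0,0,0,0,0,0,0,0,0,0,0,0,0,0],
)

```text
clock: 8.17
tool_pos: [0.4637, -0.0634, 0.1956]
eef_rot: [0.667, 0.745, -0.001, -0.0]
contact_force: [1.2, 2.4, -5.5]
opening: 0.309
```

Run:
```python
from h import *
from plant import r,imaging
s=r.get_state(); print(s["contact_force"],s["tool_pos"],s["opening"])
w=imaging.snapshot("side");a=cv2.resize(w["image"][120:240,190:350,::-1],(400,300),interpolation=cv2.INTER_CUBIC)
w=imaging.snapshot("scene");b=cv2.resize(w["image"][140:260,170:330,::-1],(400,300),interpolation=cv2.INTER_CUBIC)
w=imaging.snapshot("wrist");c=cv2.resize(w["image"][:,:,::-1],(400,300),interpolation=cv2.INTER_AREA)
cv2.imwrite("pics/s5.png",np.vstack([np.hstack([a,b]),np.hstack([c,c*0])]))
```

```text
[ 1.21175724  2.38356047 -5.5261766 ] [ 0.46372927 -0.06341114  0.19561705] 0.3089560892893243
```

View pics/s5.png

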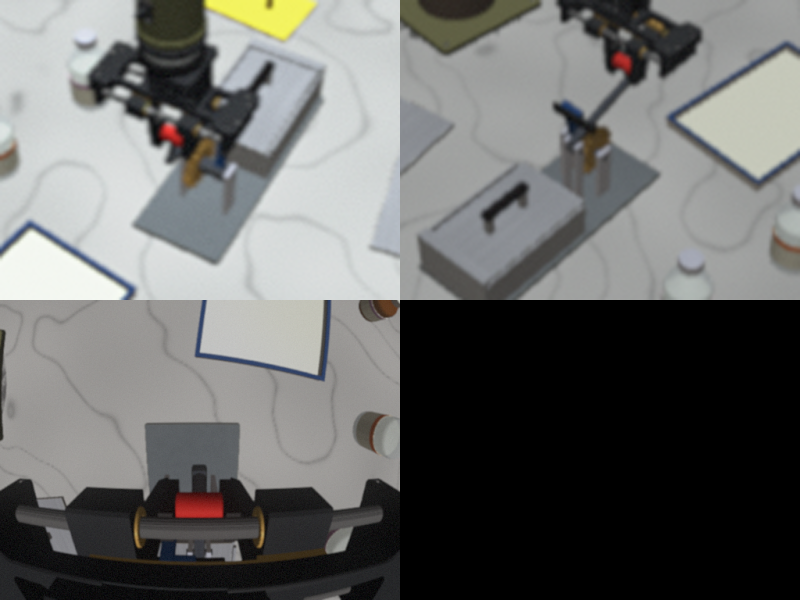

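send_rows(
  moves=[0,0,0,0,0,0,0,0,0,0,0,0,0,0,0,0,0,0,0,0,0,0,0,0,0,0,0,0,0,0],
)

```text
clock: 8.73
tool_pos: [0.4637, -0.0634, 0.1956]
eef_rot: [0.667, 0.745, -0.001, -0.0]
contact_force: [0.4, 2.0, -5.1]
opening: 0.31
```

send_rows(
  moves=[0,0,0,0,0,0,0,0,0,0,0,0,0,0,0,0,0,0,0,0,0,0,0,0,0,0,0,0,0,0],
)

```text
clock: 9.15
tool_pos: [0.4637, -0.0634, 0.1956]
eef_rot: [0.667, 0.745, -0.001, -0.0]
contact_force: [1.3, 2.3, -4.6]
opening: 0.309
```

Run:
```python
from h import *
from plant import r,imaging
w=imaging.snapshot("scene");np.savez("pics/sc6.npz",**w)
im=cv2.resize(w["image"][140:260,170:330,::-1],(800,600),interpolation=cv2.INTER_CUBIC)
case=[.4701,-.2101,.114]
def mk(L,c):
    for p in proj(w,pose2(case,L)): 
        cv2.circle(im,tuple(int(v) for v in ((p-[170,140]+.5)*5)),4,c,-1)
mk([[x,.058,.150] for x in(-.03,-.015,0)],(0,255,0))       # toe up expected
mk([[x,.010,.07] for x in(-.03,-.015,0)],(0,255,255))
mk([[0,-.072,.098],[0,-.034,.098],[0,-.11,.098],[-.054,.018,.066],[.054,.018,.066],[.054,-.162,.066]],(255,0,255))
mk([[.065,.17,.01],[-.065,.17,.01]],(0,0,255))
cv2.imwrite("pics/s6.png",im)
```

```text
(no output)
```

View pics/s6.png

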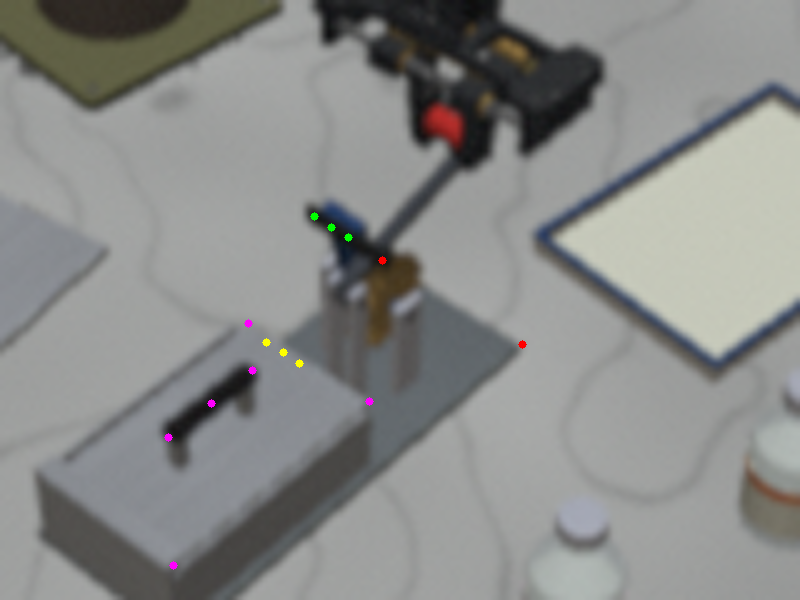

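The rubber toe at (345,235) lies on the predicted fully-up position (green dots), and the handle and lid corners match the case pose. I lower the pawl.

send_rows(
  moves=[0.0045,0,0.0065,0,0,0,0.009,0,0.014,0,0,0,0.013,0,0.022,0,0,0,0.016,0,0.028,0,0,0,0.018,0,0.034,0,0,0],
)

```text
clock: 9.62
tool_pos: [0.4618, -0.046, 0.1608]
eef_rot: [0.667, 0.745, -0.002, 0.0]
contact_force: [1.7, -3.1, 14.5]
opening: 0.311
```

send_rows(
  moves=[0,0,0.001,0,0,0,0,0,0.001,0,0,0,0,0,0.001,0,0,0,0,0,0.001,0,0,0,0,0,0.001,0,0,0],
  claw=-0.1,
)

```text
clock: 10.03
tool_pos: [0.4618, -0.0461, 0.16]
eef_rot: [0.667, 0.745, -0.002, 0.0]
contact_force: [0.0, -0.1, -0.2]
opening: 0.549
```

Run:
```python
from h import *
from plant import r,imaging
s=r.get_state(); 
w=imaging.snapshot("scene")
im=cv2.resize(w["image"][140:260,170:330,::-1],(800,600),interpolation=cv2.INTER_CUBIC)
cv2.imwrite("pics/s7.png",im); print(red(w)[0])
plan(s,[.4783-.03,-.2816+.2,.27],yaw=.114)
```

```text
[262.36111111 170.22222222]
t 10.03 cur [ 0.4618 -0.0461  0.16  ] op 0.55 F [ 0.  -0.1 -0.2]
shift mm [ -34.1  -17.5 -109.9] turn deg [-0.1  0.1 -0.2]
```

View pics/s7.png

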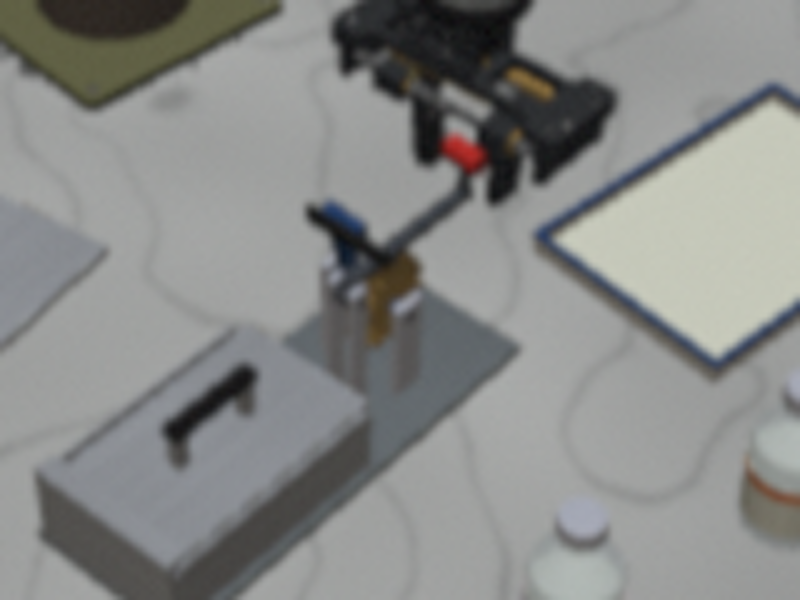

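The pawl is back down: the knob pixel is (262.4,170.2), against (262.6,170.5) at the start. The arm stays up. I now retreat upwards and go over the lid handle.

send_rows(
  moves=[0,0,-0.025,0,0,0,0,0,-0.06,0,0,0,-0.01,0,-0.095,0,0,0,-0.04,-0.002,-0.11,0,0,0,-0.075,-0.004,-0.11,0,0,0],
)

```text
clock: 10.5
tool_pos: [0.4687, -0.1195, 0.2743]
eef_rot: [0.665, 0.746, 0.001, 0.003]
contact_force: [1.1, -0.6, -0.6]
opening: 0.547
```

Run:
```python
from h import *
from plant import r
s=r.get_state(); plan(s,[.4783,-.2816,.25],yaw=.114); print(s['q'].round(2))
```

```text
t 10.5 cur [ 0.4687 -0.1195  0.2743] op 0.55 F [ 1.1 -0.6 -0.6]
shift mm [-162.    -9.1   24.8] turn deg [0.4 0.2 0. ]
[ 0.51  0.53 -0.56  1.96  0.41  0.75 -0.16]
```

send_rows(
  moves=[-0.035,-0.002,0,0,0,0,-0.072,-0.004,0,0,0,0,-0.11,-0.006,0,0.2,0,0,-0.145,-0.008,0.01,0.4,0.2,0,-0.162,-0.009,0.02,0.4,0.2,0],
)

```text
clock: 10.92
tool_pos: [0.4777, -0.2875, 0.2547]
eef_rot: [0.668, 0.744, -0.001, 0.001]
contact_force: [0.1, -0.3, -0.7]
opening: 0.554
```

Run:
```python
from h import *
from plant import r,imaging
s=r.get_state(); plan(s,[.4783,-.2816,.25],yaw=.114)
w=imaging.snapshot("wrist"); np.savez("pics/w8.npz",**w); cv2.imwrite("pics/w8.png",cv2.resize(w["image"][:,:,::-1],(800,600)))
for q in ["lid_handle","lid"]:
    print(q,[(np.round(np.array(d["point"])*[512,384],1),round(d["score"],2)) for d in imaging.pinpoint(q,w)])
```

```text
t 10.92 cur [ 0.4777 -0.2875  0.2547] op 0.55 F [ 0.1 -0.3 -0.7]
shift mm [5.8 1.3 4.7] turn deg [-0.   0.2 -0.4]
lid_handle [(array([339. , 330.2]), 0.66), (array([ 44.3, 176.6]), 0.61), (array([256.8, 180.3]), 0.56)]
lid [(array([ 67.3, 168.4]), 0.96), (array([334. , 313.2]), 0.81), (array([250.8, 170.3]), 0.62)]
```

View pics/w8.png

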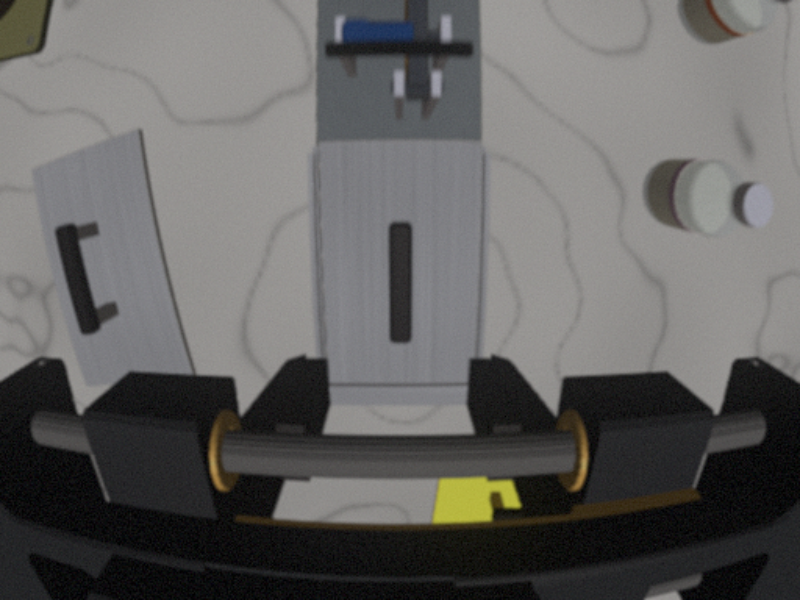

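The black handle bar runs from (400,222) to (400,342), parallel to the fingers' travel. The lid ends under the lip at row 385. I measure the bar in world coordinates.

Run:
```python
from h import *
w=load("w8"); g=cv2.cvtColor(w["image"],cv2.COLOR_RGB2GRAY)
m=np.zeros_like(g); m[135:225,235:280]=(g[135:225,235:280]<70)
n,l,st,c=cv2.connectedComponentsWithStats(m); i=1+np.argmax(st[1:,4]); print(c[i],st[i])
ys,xs=np.where(l==i)
P=np.array([wplane(w,(x,y),.104)[:2] for x,y in zip(xs,ys)]); lo=P.min(0);hi=P.max(0)
rect=cv2.minAreaRect((P*1000).astype(np.float32)); print(rect)
```

```text
[255.82686567 179.84477612] [ 249  143   14   76 1005]
((477.2957458496094, -282.99285888671875), (12.167688369750977, 73.01644134521484), 6.5478739738464355)
```

Run:
```python
from h import *
from plant import r
s=r.get_state(); plan(s,[.4775,-.2826,.103],yaw=.1143)
```

```text
t 11.07 cur [ 0.4773 -0.2819  0.2537] op 0.55 F [-0.4  1.2  0.2]
shift mm [ -1.    0.5 150.7] turn deg [-0.2 -0.1 -0.1]
```

send_rows(
  moves=[-0.001,0.0005,0.03,0,0,0,-0.001,0.0005,0.07,0,0,0,-0.001,0.0005,0.105,-0.2,0,0,-0.001,0.0005,0.133,-0.2,0,0,-0.001,0.0005,0.15,-0.2,0,0],
)

```text
clock: 11.48
tool_pos: [0.4768, -0.2787, 0.1015]
eef_rot: [0.665, 0.747, 0.001, -0.003]
contact_force: [-0.3, -0.4, 0.4]
opening: 0.55
```

Run:
```python
from h import *
from plant import r
s=r.get_state(); plan(s,[.4775,-.2826,.103],yaw=.1143)
```

```text
t 11.48 cur [ 0.4768 -0.2787  0.1015] op 0.55 F [-0.3 -0.4  0.4]
shift mm [-4.   0.3 -1.5] turn deg [-0.1 -0.3  0.1]
```

send_rows(
  moves=[-0.002,0.0003,-0.001,0,-0.3,0,-0.004,0.0003,-0.001,0,-0.3,0,-0.004,0.0003,-0.001,0,-0.3,0,-0.004,0.0003,-0.001,0,-0.3,0,-0.004,0.0003,-0.001,0,-0.3,0],
  claw=0.4,
)

```text
clock: 11.9
tool_pos: [0.4784, -0.2828, 0.104]
eef_rot: [0.665, 0.747, 0.0, 0.0]
contact_force: [0.7, 0.4, -0.2]
opening: 0.3
```

Run:
```python
from h import *
from plant import r
s=r.get_state(); plan(s,[.4775,-.2826,.103],yaw=.1143)
```

```text
t 11.9 cur [ 0.4784 -0.2828  0.104 ] op 0.3 F [ 0.7  0.4 -0.2]
shift mm [ 0.3 -0.9  1. ] turn deg [0.  0.  0.1]
```

Close on the bar.

send_rows(
  moves=[0,-0.001,0,0,0,0,0,-0.001,0,0,0,0,0,-0.001,0,0,0,0,0,-0.001,0,0,0,0,0,-0.001,0,0,0,0],
  claw=1,
  grip_force=40,
)

```text
clock: 12.32
tool_pos: [0.4781, -0.2832, 0.105]
eef_rot: [0.665, 0.747, 0.0, 0.001]
contact_force: [-0.2, 0.1, 7.4]
opening: 0.148
```

Run:
```python
from h import *
from plant import r
s=r.get_state(); print(s['opening']*88); plan(s,[.4783-.0016,-.2816+.0138,.106],yaw=.1143)
```

```text
13.04721631803061
t 12.32 cur [ 0.4781 -0.2832  0.105 ] op 0.15 F [-0.2  0.1  7.4]
shift mm [15.4  0.3 -1.1] turn deg [0.1 0.1 0.1]
```

send_rows(
  moves=[0.002,0,-0.001,0,0,0,0.005,0,-0.001,0,0,0,0.009,0,-0.001,0,0,0,0.012,0,-0.001,0,0,0,0.014,0,-0.001,0,0,0],
)

```text
clock: 12.73
tool_pos: [0.4761, -0.2683, 0.1056]
eef_rot: [0.665, 0.747, 0.0, 0.001]
contact_force: [-0.3, 0.0, -3.6]
opening: 0.146
```

Run:
```python
from h import *
from plant import r,imaging
s=r.get_state(); plan(s,[.4783-.0016,-.2816+.0138,.106],yaw=.1143)
w=imaging.snapshot("wrist"); np.savez("pics/w9.npz",**w); cv2.imwrite("pics/w9.png",cv2.resize(w["image"][:,:,::-1],(800,600)))
```

```text
t 12.73 cur [ 0.4761 -0.2683  0.1056] op 0.15 F [-0.3  0.  -3.6]
shift mm [ 0.4  0.6 -0.4] turn deg [0.1 0.  0.1]
```

View pics/w9.png

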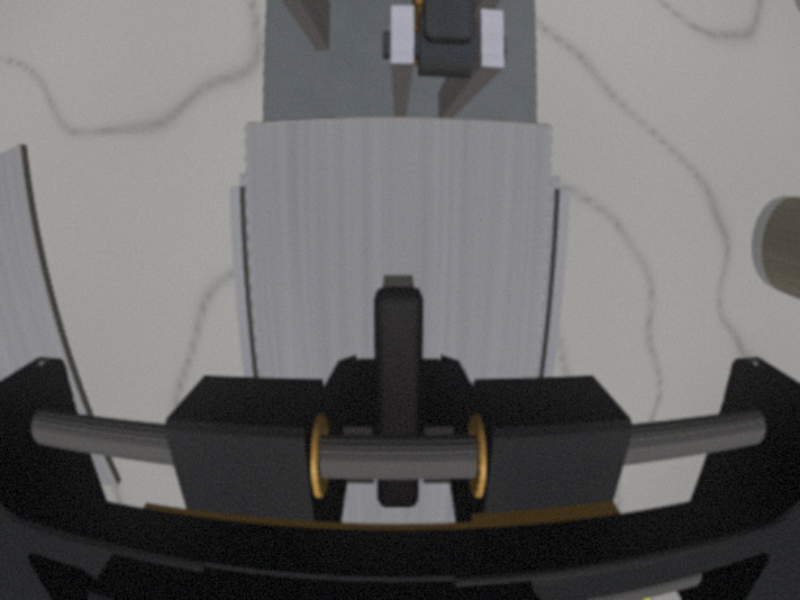

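The lid is free of the lip end (its front edge now overhangs the rails by about 15 mm), and the wrist carries 3.6 N, which is its weight. I lift straight up.

send_rows(
  moves=[0,0,-0.008,0,0,0,0,0,-0.03,0,0,0,0,0,-0.06,0,0,0,0,0,-0.095,0,0,0,0,0,-0.13,0,0,0],
)

```text
clock: 13.2
tool_pos: [0.4753, -0.2676, 0.2371]
eef_rot: [0.664, 0.747, 0.0, -0.0]
contact_force: [0.3, -0.5, -3.3]
opening: 0.149
```

Run:
```python
from h import *
from plant import r
s=r.get_state(); print(s['q'].round(2)); plan(s,[.5375,.1815,.275],yaw=0.0)
```

```text
[ 0.75  0.66 -0.53  1.83  0.46  0.78  0.09]
t 13.2 cur [ 0.4753 -0.2676  0.2371] op 0.15 F [ 0.3 -0.5 -3.3]
shift mm [438.8 114.4 -37.6] turn deg [ 0.  -0.   6.7]
```

send_rows(
  moves=[0.003,0.001,-0.025,0,0,0,0.015,0.004,-0.038,0,0,0,0.04,0.01,-0.04,0,0,0.5,0.072,0.019,-0.04,0,0,1,0.108,0.028,-0.04,0,0,1.5],
)

```text
clock: 13.62
tool_pos: [0.4897, -0.1566, 0.277]
eef_rot: [0.675, 0.737, -0.0, -0.0]
contact_force: [0.8, 0.4, -3.8]
opening: 0.151
```

Run:
```python
from h import *
from plant import r
s=r.get_state(); plan(s,[.5375,.1815,.275],yaw=0.0)
```

```text
t 13.62 cur [ 0.4897 -0.1566  0.277 ] op 0.15 F [ 0.8  0.4 -3.8]
shift mm [332.7  77.2   2.1] turn deg [-0. -0.  5.]
```

send_rows(
  moves=[0.037,0.009,0,0,0,0.5,0.074,0.018,0,0,0,1,0.111,0.026,0,0,0,1.6,0.148,0.035,0,0,0,2.2,0.185,0.043,0,0,0,2.8],
)

```text
clock: 14.03
tool_pos: [0.5153, 0.034, 0.2766]
eef_rot: [0.693, 0.721, -0.001, -0.001]
contact_force: [0.4, -0.2, -4.0]
opening: 0.146
```

Run:
```python
from h import *
from plant import r
s=r.get_state(); plan(s,[.5375,.1815,.275],yaw=0.0)
```

```text
t 14.03 cur [0.5153 0.034  0.2766] op 0.15 F [ 0.4 -0.2 -4. ]
shift mm [146.5  27.9   1.5] turn deg [-0.1 -0.   2.2]
```

send_rows(
  moves=[0.037,0.007,0,0,0,0.6,0.074,0.014,0,0,0,1.2,0.107,0.02,0,0,0,1.8,0.132,0.025,0,0,0,2.2,0.146,0.028,0,0,0,2.2],
)

```text
clock: 14.45
tool_pos: [0.536, 0.1867, 0.2761]
eef_rot: [0.705, 0.709, 0.0, -0.002]
contact_force: [-0.1, 0.8, -3.1]
opening: 0.148
```

Run:
```python
from h import *
from plant import r,imaging
s=r.get_state(); plan(s,[.5375,.1815,.052],yaw=0.0); print(s['q'].round(2))
w=imaging.snapshot("side"); w2=imaging.snapshot("scene")
np.savez("pics/sd10.npz",**w)
im=w["image"][:,:,::-1].copy(); im2=w2["image"][:,:,::-1].copy()
for i,ss in((im,w),(im2,w2)):
    for p in proj(ss,[[.448,.0465,.018],[.627,.0465,.018],[.627,.3165,.018],[.448,.3165,.018],[.5375,.1815,.004]]): cv2.circle(i,tuple(int(round(v)) for v in p),2,(0,0,255),-1)
cv2.imwrite("pics/p10.png",np.hstack([cv2.resize(im[150:330,80:320],(400,300)),cv2.resize(im2[90:270,230:470],(400,300))]))
```

```text
t 14.45 cur [0.536  0.1867 0.2761] op 0.15 F [-0.1  0.8 -3.1]
shift mm [ -5.9   2.2 224.1] turn deg [-0.2 -0.2  0.4]
[-0.12  0.63 -0.49  1.72  0.36  0.89 -0.76]
```

View pics/p10.png

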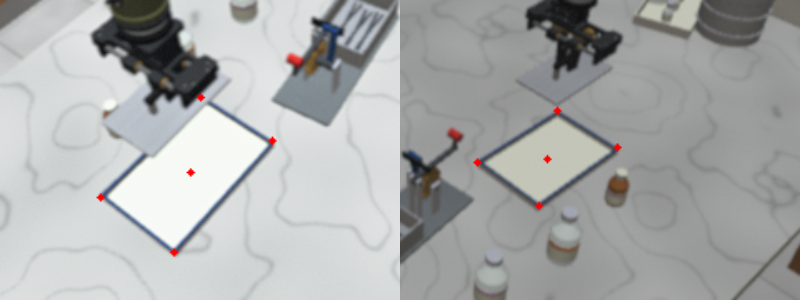

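The projected tray corners land on the blue rim in both views. I descend.

send_rows(
  moves=[-0.003,0.001,0.015,0,0,0,-0.006,0.002,0.045,-0.2,-0.2,0.3,-0.006,0.002,0.08,-0.2,-0.2,0.3,-0.006,0.002,0.115,-0.2,-0.2,0.3,-0.006,0.002,0.145,-0.2,-0.2,0.3],
)

```text
clock: 14.97
tool_pos: [0.5364, 0.1782, 0.1289]
eef_rot: [0.707, 0.707, -0.002, 0.0]
contact_force: [0.8, -0.5, -4.5]
opening: 0.151
```

Run:
```python
from h import *
from plant import r,imaging
s=r.get_state(); plan(s,[.5375,.1815,.052],yaw=0.0); print(s['q'].round(2))
w=imaging.snapshot("wrist"); cv2.imwrite("pics/w11.png",cv2.resize(w["image"][:,:,::-1],(800,600)))
s=r.get_state(); plan(s,[.5375,.1815,.052],yaw=0.0)
```

```text
t 14.97 cur [0.5364 0.1782 0.1289] op 0.15 F [ 0.8 -0.5 -4.5]
shift mm [ 3.5  1.3 76.9] turn deg [-0.1  0.1  0. ]
[-0.19  0.83 -0.36  1.85  0.51  0.56 -0.89]
t 15.02 cur [0.5335 0.177  0.1238] op 0.15 F [-0.9  0.4 -7.6]
shift mm [ 4.9  4.8 71.8] turn deg [-0.6  0.3  0.1]
```

View pics/w11.png

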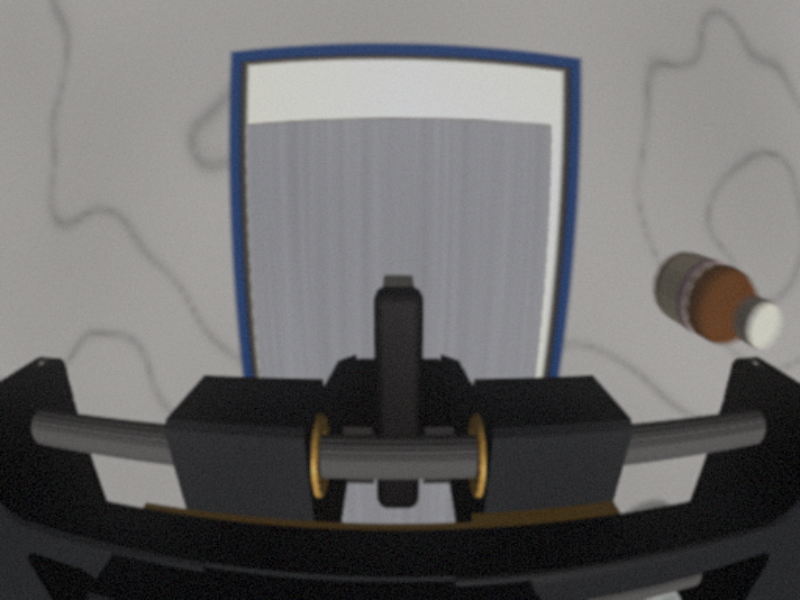

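The lid lies well inside the rim, a little left of centre (its edges are at 247 and 552, the inner walls at 247 and 565, and the lid is nearer the camera). I correct by +5 mm and go down slowly.

send_rows(
  moves=[0.003,0.002,0.015,0,0,0,0.004,0.004,0.03,-0.2,0.1,0,0.004,0.005,0.043,-0.2,0.1,0,0.004,0.005,0.053,-0.2,0.1,0,0.004,0.005,0.06,-0.2,0.1,0],
)

```text
clock: 15.43
tool_pos: [0.5378, 0.1801, 0.0633]
eef_rot: [0.707, 0.707, -0.004, -0.001]
contact_force: [-0.2, -0.5, -3.4]
opening: 0.147
```

Run:
```python
from h import *
from plant import r
s=r.get_state(); plan(s,[.5375,.1815,.049],yaw=0.0); print(R.from_quat(s["eef_rot"]).as_matrix()[:,2].round(4))
```

```text
t 15.43 cur [0.5378 0.1801 0.0633] op 0.15 F [-0.2 -0.5 -3.4]
shift mm [ 1.5 -0.2 14.3] turn deg [-0.4  0.3  0. ]
[-0.0073 -0.0048 -1.    ]
```

send_rows(
  moves=[0,0,0.003,-0.2,0.1,0,0,0,0.006,-0.4,0.3,0,0,0,0.009,-0.4,0.3,0,0,0,0.011,-0.4,0.3,0,0,0,0.012,-0.4,0.3,0],
)

```text
clock: 15.85
tool_pos: [0.5378, 0.18, 0.0515]
eef_rot: [0.707, 0.707, 0.0, -0.0]
contact_force: [0.3, 0.9, -3.9]
opening: 0.145
```

Run:
```python
from h import *
from plant import r
s=r.get_state(); plan(s,[.5375,.1815,.049],yaw=0.0); print(R.from_quat(s["eef_rot"]).as_matrix()[:,2].round(4))
```

```text
t 15.85 cur [0.5378 0.18   0.0515] op 0.15 F [ 0.3  0.9 -3.9]
shift mm [ 1.5 -0.3  2.5] turn deg [ 0. -0.  0.]
[ 2.e-04  5.e-04 -1.e+00]
```

send_rows(
  moves=[0,0,0.001,0,0,0,0,0,0.002,0,0,0,0,0,0.003,0,0,0,0,0,0.0035,0,0,0,0,0,0.004,0,0,0],
)

```text
clock: 16.27
tool_pos: [0.538, 0.1802, 0.0489]
eef_rot: [0.707, 0.707, 0.001, 0.0]
contact_force: [-3.9, -2.2, 13.7]
opening: 0.151
```

Contact with the floor at TCP z 0.049, as predicted. I release.

send_rows(
  moves=[0,0,0,0,0,0,0,0,0,0,0,0,0,0,0,0,0,0,0,0,0,0,0,0,0,0,0,0,0,0],
  claw=0,
)

```text
clock: 16.68
tool_pos: [0.5381, 0.1802, 0.0489]
eef_rot: [0.707, 0.707, 0.001, 0.0]
contact_force: [-0.6, 0.4, 0.1]
opening: 0.486
```

send_rows(
  moves=[0,0,-0.008,0,0,0,0,0,-0.03,0,0,0,0,0,-0.06,0,0,0,0,0,-0.1,0,0,0,0,0,-0.135,0,0,0],
)

```text
clock: 17.1
tool_pos: [0.5376, 0.1801, 0.1859]
eef_rot: [0.707, 0.707, 0.0, 0.0]
contact_force: [1.1, 0.5, 0.3]
opening: 0.503
```

send_rows(
  moves=[-0.03,-0.01,-0.01,0,0,0,-0.06,-0.03,-0.02,0,0,0,-0.09,-0.04,-0.03,0,0,0,-0.11,-0.05,-0.03,0,0,0,-0.12,-0.05,-0.03,0,0,0],
)

```text
clock: 17.52
tool_pos: [0.4855, 0.0563, 0.2166]
eef_rot: [0.708, 0.706, -0.001, 0.001]
contact_force: [0.1, -0.4, -0.3]
opening: 0.499
```

Run:
```python
from h import *
from plant import r,imaging
s=r.get_state(); print(s["clock"],s["tool_pos"],s["contact_force"],s["qd"].round(2))
ws=[imaging.snapshot(n) for n in("wrist","side","scene")]
w=ws[2]; np.savez("pics/f_sc.npz",**ws[2]);np.savez("pics/f_sd.npz",**ws[1]);np.savez("pics/f_w.npz",**ws[0])
print(red(ws[2])[0])
im=[cv2.resize(ws[0]["image"][:,:,::-1],(400,300)),cv2.resize(ws[1]["image"][130:310,120:360,::-1],(400,300)),cv2.resize(ws[2]["image"][100:280,170:410,::-1],(400,300))]
cv2.imwrite("pics/f.png",np.vstack([np.hstack(im[:2]),np.hstack([im[2],im[2]*0])]))
for n,z in(("side",1),("scene",2)):
    print(n,[(np.round(np.array(d["point"])*[512,384],1),round(d["score"],2),onplane(ws[z],np.array(d["point"])*[512,384],.042).round(3)) for d in imaging.pinpoint("lid_handle",ws[z])])
```

```text
17.5167 [0.48554333 0.05630934 0.21660507] [ 0.1136184  -0.40289599 -0.32467542] [ 0.22  0.03 -0.05 -0.03  0.02 -0.03  0.19]
[262.62962963 170.51851852]
side [(array([289.9, 111.4]), 0.7, array([ 0.64 , -0.519,  0.042])), (array([194.9, 247.6]), 0.69, array([0.527, 0.179, 0.042])), (array([368. , 188.1]), 0.57, array([ 0.206, -0.332,  0.042]))]
scene [(array([179.4, 308.2]), 0.72, array([ 0.632, -0.525,  0.042])), (array([315.6, 177.3]), 0.64, array([0.526, 0.172, 0.042])), (array([153.4, 189.2]), 0.63, array([ 0.183, -0.31 ,  0.042]))]
```

View pics/f.png

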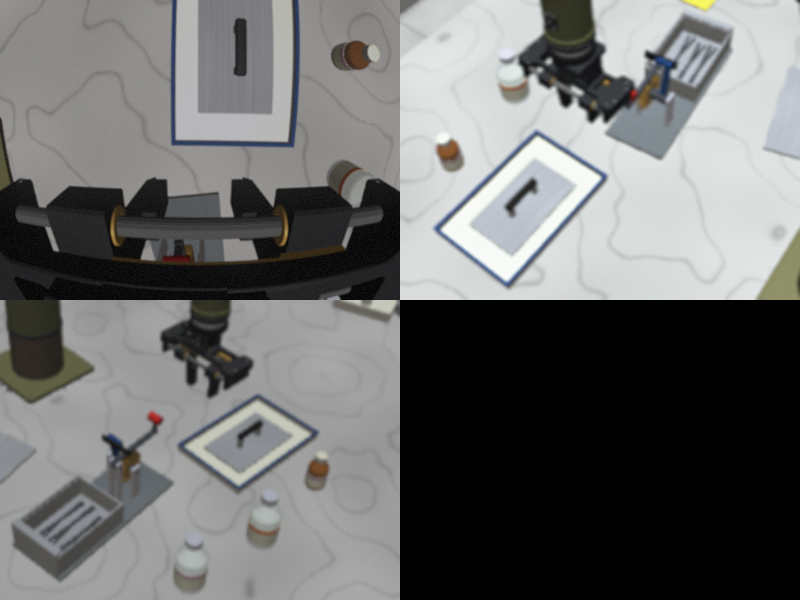

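The lid lies flat in the tray, handle up (side view handle at (520,197)). The arm is up, and the knob is at its starting pixel, so the pawl is down. The bottles stand, and the gripper is clear of everything.

Run:
```python
from plant import r
print(r.finish_job())
```

```text
the job is handed in; nothing more can be done
None
```

The job is handed in at about 18 s of the 61 s allowed. The lid lies in the white tray and the hold-down is fully up with its pawl down. `finish_job` reports no verdict, so this rests on my own last checks.

**What I did:** I pinched the red knob and lifted the pawl along its arc to about 0.3 rad. I held it for about 5 s until the rubber toe matched its predicted fully-up position in the scene picture, then lowered the pawl and let go. I gripped the lid by its handle, drew it about 15 mm to case +y, and lifted it straight up and over the case. I set it down in the tray slowly; the floor contact read about 14 N. Then I opened the gripper and backed away.

**What the last checks showed:**
- **Pawl:** the knob is back at exactly its starting pixel in the scene view.
- **Hold-down arm:** it is still upright in all the final views.
- **Lid:** it lies flat inside the tray, handle up. The networks place the handle at about (0.527, 0.175) m, which is some 10 mm from where I released it (0.538, 0.180) and within 15 mm of the tray centre.
- **Bottles:** all three stand and look untouched, judged by eye only.
- **Gripper:** clear of everything, with no contact force.

**What disagreed:** the first case yaw fitted from the networks' points was 0.077 rad. The plate edges in the wrist picture gave 0.114 rad, which I used; the lid handle's own direction later confirmed it.

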